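Show what the coffee is made with

TASK

Show a new kitchen helper, by pointing, what to fetch for a sugared cup of coffee: first the coffee jar with the flat wooden lid, then the sugar bowl, and last the glass cup that stands on the saucer. At each one bring the fingertips over its middle, two to five centimetres above its top, and stay there for at least two seconds before going on; touch and move nothing, and point at nothing else - pass at least ten centimetres above the tops of the other things. When all three have been shown, raise the hand until the fingertips are at least 20 cm above the worktop, and finish there.

Things in the scene. Friction and masses are not known exactly. Their poses are not given: they have to be found in the camera images.
- coffee_jar: Jar of coffee: straight clear glass cylinder full of dark coffee with a flat, thick wooden lid and no knob, 66 mm across, 106 mm tall, loose. Origin at the centre of its underside, z up.
- coffee_jar_top (a point): Centre of the top of the coffee jar's flat lid, 106 mm above the jar's underside.
- sugar_bowl: Round lidded sugar bowl with a foot, a bulging body and a small knob on its lid, 68 mm across, 70 mm tall, loose; it may lean by 2 degrees as it stands. Origin at the centre of its underside, z up.
- sugar_bowl_top (a point): Top of the knob on the sugar bowl's lid, about 70 mm above the worktop.
- saucer: Round white saucer, 130 mm across, 14 mm high, loose; one of the two glass cups stands in its middle. Origin at the centre of its underside, z up.
- cup_on_saucer: Clear glass coffee cup with one handle, the one that STANDS ON THE SAUCER: 45 mm across, 77 mm with the handle, 51 mm tall, loose. Origin in the underside, 15.5 mm from the cup's axis towards the handle; the handle points along -y of the cup, z up.
- cup_on_saucer_mouth (a point): Centre of the mouth of the cup on the saucer, level with its rim, 56 mm above the worktop.
- cup_on_worktop: Bystander: a glass cup of the same kind (45 mm across, 51 mm tall) that stands on the BARE WORKTOP. Origin in the underside, 15.5 mm from the cup's axis towards the handle (-y). Not to be pointed at or touched.
- cup_on_worktop_mouth (a point): Centre of the mouth of the cup on the bare worktop, 51 mm above the worktop.
- biscuit_jar: Bystander: wide glass jar, half full, with a glass lid that has a round knob, 92 mm across, 152 mm tall with the knob, the tallest thing in the group. Origin at the centre of its underside. Not to be pointed at or touched.
- biscuit_jar_top (a point): Top of the knob of the knob-lidded jar, 152 mm above its underside.
- jug: Bystander: small round-bellied jug with one big handle and an open spout, 62 mm wide, 90 mm long with the handle, 93 mm tall. Origin at the centre of its underside. Not to be pointed at or touched.
- shelf_edge (a point): A fixed wall shelf hangs over the back of the worktop behind the group, with more shelves above it: this point is on the lower front edge, which runs left and right. Nothing of the arm or hand should reach beyond this edge at or above its height, about 385 mm over the worktop.
- jug_top (a point): The point 93 mm straight above the jug's origin, level with its rim.
Things that resemble listed ones, but are neither listed nor needed, are in the scene too. Leave any purple or yellow look-alike of the sugar_bowl alone.

How it is judged:
On the way, in this order (a step that is already met when the one before it is completed fails the run):
1. point at the coffee jar: fingertips just above its top for two seconds (horizontal distance between the grasp point and coffee_jar_top below 0.035 m and z of the grasp point in the frame of coffee_jar_top between 0.02 and 0.09 m), for 2 s.
2. point at the sugar bowl: fingertips just above its top for two seconds (horizontal distance between the grasp point and sugar_bowl_top below 0.035 m and z of the grasp point in the frame of sugar_bowl_top between 0.02 and 0.09 m), for 2 s.
3. point at the cup on the saucer: fingertips just above its top for two seconds (horizontal distance between the grasp point and cup_on_saucer_mouth below 0.035 m and z of the grasp point in the frame of cup_on_saucer_mouth between 0.02 and 0.09 m), for 2 s.
At the end, for the whole second after the job is handed in: All seven things stand upright (within 0.1 rad), at rest and within 8 mm of where they started, and the raised hand's grasp point is more than 20 cm above the worktop (height (world z) of the grasp point above 0.2 m and distance of each of coffee_jar, sugar_bowl, saucer, cup_on_saucer, cup_on_worktop, biscuit_jar, jug from where it was at the start of the episode below 0.008 m and angle between each of coffee_jar, sugar_bowl, saucer, cup_on_saucer, cup_on_worktop, biscuit_jar, jug's own z axis and vertical below 0.1 rad and linear speed of each of coffee_jar, sugar_bowl, saucer, cup_on_saucer, cup_on_worktop, biscuit_jar, jug below 0.02 m/s); the robot touches nothing.
It fails at once if the robot touches one of the things (contact force between any of the fingers, the arm and coffee_jar above 0.3 N or contact force between any of the fingers, the arm and sugar_bowl above 0.3 N or contact force between any of the fingers, the arm and saucer above 0.3 N or contact force between any of the fingers, the arm and cup_on_saucer above 0.3 N or contact force between any of the fingers, the arm and cup_on_worktop above 0.3 N or contact force between any of the fingers, the arm and biscuit_jar above 0.3 N or contact force between any of the fingers, the arm and jug above 0.3 N).
It fails at once if one of the things is shifted or lifted (distance of any of coffee_jar, sugar_bowl, saucer, cup_on_saucer, cup_on_worktop, biscuit_jar, jug from where it was at the start of the episode above 0.01 m).
It fails at once if the fingertips hover low over the cup on the bare worktop, pointing at the wrong thing (horizontal distance between the grasp point and cup_on_worktop_mouth below 0.035 m and z of the grasp point in the frame of cup_on_worktop_mouth below 0.09 m).
It fails at once if the fingertips hover low over the knob-lidded jar, pointing at the wrong thing (horizontal distance between the grasp point and biscuit_jar_top below 0.035 m and z of the grasp point in the frame of biscuit_jar_top below 0.09 m).
It fails at once if the fingertips hover low over the jug, pointing at the wrong thing (horizontal distance between the grasp point and jug_top below 0.035 m and z of the grasp point in the frame of jug_top below 0.09 m).
It also fails if it takes over 61 s, if anything falls off the work surface, if the arm or the gripper's body presses on something with over 40 N, if the wrist force passes 120 N, or if a joint passes its speed limit or range.

ROBOT

A 6-joint arm with a two-finger parallel gripper is mounted at the origin on a cart in front of the work surface, level with it; the furniture and walls round the work are solid. World frame = base frame: x ahead of the robot, y to its left, z up, the work surface at z = 0. Lengths are in m, angles in rad, forces in N, time in s.
With the tool pointing down it reaches from about 0.35 to 0.775 m from the base axis. Payload 7.3 kg.
Tool frame: the origin (TCP) lies on the mounting face of the last link; the fingertips stand r.tcp_to_tips ahead of it and the grasp point (between the pads) lies 159 mm ahead of it (r.tcp_to_tips is the distance from the TCP to the fingertips, in m); x points along the fingers, y is the direction in which the jaws open and shut, and the axes are right-handed (so a half turn about x gives the same grasp; the last joint's range is limited). The gripper opens to 92 mm and grips with 3 to 60 N. Pads are 19 mm wide; open, the fingers measure 130 mm over their backs; the gripper's body (75 mm by 190 mm) begins 47 mm behind the grasp point.
Start: joints at [1.133, 0.342, 1.524, -0, 1.275, -0.146], TCP at [0.151, 0.503, 0.405] pointing down, gripper open.
Joint ranges: [-2.53, 2.53], [-0.77, 2.02], [0.04, 2.7], [-1, 4.14], [0.28, 2.66], [-3.11, 3.11]. Speed limits (rad/s): [2.57, 2.57, 3.14, 3.14, 3.14, 3.14].

INTERFACE

Orientations are given as a unit quaternion [w, x, y, z].
In Python, from cell import status, camera, camera_params, workorder, r gives the robot as it stands.
- The arm moves only by the shell command python3 -m crank 'ROWS' [FORCE]. ROWS is a JSON object of lists of equal length, an entry for each row: "slide": the shift along the world's x, y, z in cm, a list of three; "rotation": the turn, a rotation vector about the world's x, y, z in rad, a list of three; "fingers": the closure, from 0 (fully open) to 1 (shut). In form: {"slide": [[tx, ty, tz], ...], "rotation": [[wx, wy, wz], ...], "fingers": [fingers, ...]}. A call has 1 to 5 rows; each row shifts and turns the commanded pose from where the row before left it; what a row does not reach is not made up. A row lasts 1/8 s, in which the tool goes at most 62.5 mm and 10.7 degrees, less where a joint would pass 70% of its speed; a pose out of reach is approached as far as the arm can. A call is refused whole if a number of a shift passes 6.25 or a number of a turn 0.188, either way. A call with a gripper value outside its range is refused whole. The fingers move at their own pace and stop on an object; FORCE is the grip in N (left out, the last holds). Time passes only in rows, so rows that do not move let the fingers close. It gives the time, the measured TCP pose, the force and the opening at its end, in the units of the state.
- status.state(): the state, without advancing time (a new reading comes with each control period).
- camera(name): name is "scene" or "top"; returns the picture (384x512x3 uint8, red, green, blue); there is no depth.
- camera_params(name): a dict with "vertical_fov" (degrees; the focal length in pixels is half the picture's height over the tangent of half this angle, whatever the lens; pixels are square), "cx", "cy" (the principal point, pixels), "R" (3x3) and "t" (3): a world point X has camera coordinates R X + t. Camera axes: x right, y down, z forward; pixel columns grow to the right and rows downward; lengths in m; the calibration is good to about 2 mm. A picture is of the moment at which its call begins. camera_params takes no time and is no camera call.
- workorder.hand_in(): hands the job in, once; it reports no verdict.
The state is a dict: "clock": time; "qpos": joint angles; "joint_vel": joint speeds; "tau": joint torques, N m; "position": TCP position; "tool_rot": TCP orientation; "force": force on the tool from outside, world axes, zero at the start; "torque": the same for the moment, N m; "opening": opening from 0.0 (shut) to 1.0 (fully open).
Only numpy, scipy, OpenCV 4.12 (cv2) and the standard library are available. Lean on these libraries where they do the work, as an engineer would, in place of code of your own. Each camera call takes 0.05 s, during which the arm holds its last target.

## Working session

There is one attempt and no reset: what is moved stays moved. The work goes in short steps, Python scripts to look and compute and a shell command to move; the robot and the scene stay as the last step left them, time stands still between calls to the robot, and variables do not carry over. Pictures are saved under pics/ and viewed, and the job is handed in when it is done.

```bash
ls; mkdir -p pics
python3 - <<'E'
from cell import status, camera, camera_params, workorder, r
import cv2
print(status.state()); print(r.tcp_to_tips)
for n in("scene","top"):
    im=camera(n); cv2.imwrite(f"pics/{n}0.png",im[:,:,::-1]); print(n,camera_params(n))
E
```

```text
pics
{'clock': 0.0, 'qpos': array([ 1.13301171e+00,  3.42728058e-01,  1.52502999e+00,  2.11970713e-05,
        1.27540244e+00, -1.45998839e-01]), 'joint_vel': array([-0.00083463,  0.00055688,  0.00121934, -0.00039836, -0.00036463,
       -0.00165613]), 'tau': array([-9.04145622e-05, -4.31248248e+01, -2.44221747e+01,  7.16794655e-02,
        5.61040943e-02, -1.67104563e-04]), 'position': array([0.15093915, 0.50268994, 0.40403745]), 'tool_rot': array([ 0.69942792,  0.10226961,  0.69976067, -0.10332721]), 'force': array([-0.43208135,  0.02293792,  0.22698027]), 'torque': array([0.00837715, 0.02587861, 0.07223598]), 'opening': 1.000325467385318}
0.178
scene {'vertical_fov': 43.074154269788664, 'cx': 252.15860852680902, 'cy': 195.172105888117, 'R': array([[ 0.64047764, -0.76774459, -0.01888479],
       [-0.46202146, -0.36555783, -0.80802453],
       [ 0.61345298,  0.52624682, -0.58884609]]), 't': array([-0.40543342,  0.42607288,  1.37303953])}
top {'vertical_fov': 55.4325240769114, 'cx': 251.9623187104288, 'cy': 196.49541975560106, 'R': array([[ 0.00171733, -0.99999556, -0.00243611],
       [-0.98627464, -0.00129154, -0.16510803],
       [ 0.16510415,  0.00268621, -0.98627248]]), 't': array([-0.09404728,  0.60176169,  1.3132186 ])}
```

View pics/scene0.png

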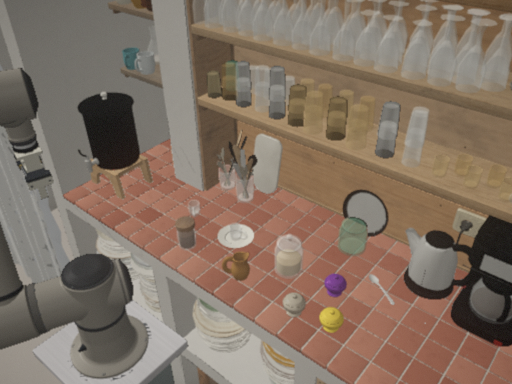

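View pics/top0.png

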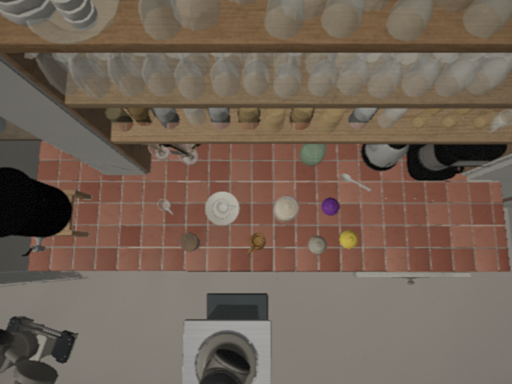

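Run:
```python
import cv2,numpy as np
a=cv2.imread("pics/top0.png")[175:275,140:370]; cv2.imwrite("pics/topc.png",cv2.resize(a,None,fx=3.4,fy=3.4,interpolation=2))
a=cv2.imread("pics/scene0.png")[185:335,165:355]; cv2.imwrite("pics/scenec.png",cv2.resize(a,None,fx=4,fy=4,interpolation=2))
```

```text
(no output)
```

View pics/topc.png

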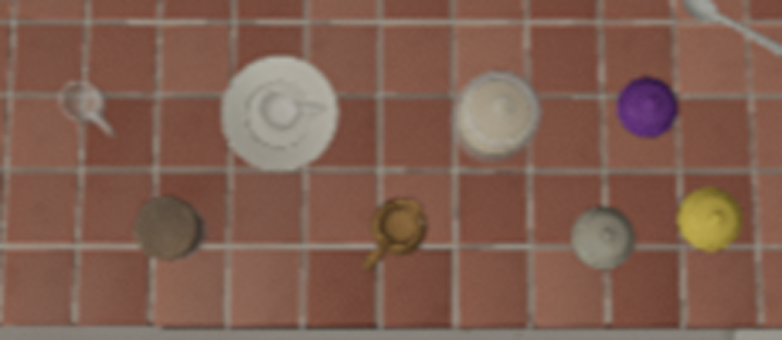

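View pics/scenec.png

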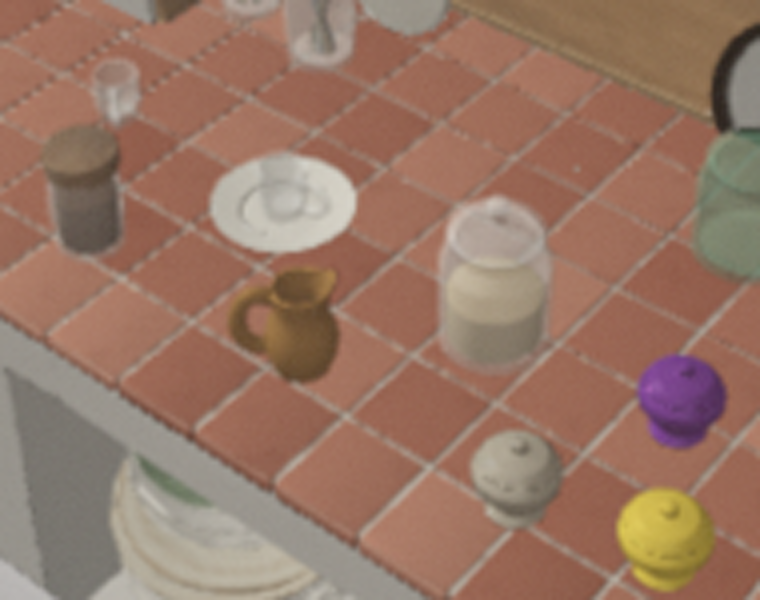

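```bash
cat > h.py <<'E'
import numpy as np
from cell import camera_params
def ray(n,u,v):
    p=camera_params(n); f=192/np.tan(np.radians(p["vertical_fov"]/2)); R=np.array(p["R"]); t=np.array(p["t"])
    return -R.T@t, R.T@np.array([(u-p["cx"])/f,(v-p["cy"])/f,1])
def pl(n,u,v,z):
    c,d=ray(n,u,v); return c+d*(z-c[2])/d[2]
def tri(a,b):
    c1,d1=ray("top",*a); c2,d2=ray("scene",*b)
    s=np.linalg.lstsq(np.c_[d1,-d2],c2-c1,rcond=None)[0]
    p,q=c1+s[0]*d1,c2+s[1]*d2; return (p+q)/2,np.linalg.norm(p-q)
E
python3 - <<'E'
from h import *
np.set_printoptions(precision=4,suppress=True)
T=lambda x,y:(140+x/3.4-.35,175+y/3.4-.35)
S=lambda x,y:(165+x/4-.4,185+y/4-.4)
for n,a,b,z in [("coffee",(168,228),(82,150),.106),("sugar",(608,235),(520,443),.07),("cup",(282,108),(283,165),.056),
 ("wcup",(81,102),(117,75),.051),("bisc",(503,104),(497,206),.152),("jug",(400,222),(300,285),.093),("yellow",(714,215),(672,507),.07),("purple",(650,103),(687,368),.07)]:
    print(n,pl("top",*T(*a),z)[:2],pl("scene",*S(*b),z)[:2],*tri(T(*a),S(*b)))
E
```

```text
coffee [0.4316 0.1268] [0.437  0.1296] [0.4321 0.1252 0.1113] 0.002018309558721532
sugar [ 0.4266 -0.3326] [ 0.4299 -0.3326] [ 0.4273 -0.333   0.0722] 0.0022723872652417702
cup [0.5636 0.0154] [0.5722 0.0246] [0.5618 0.0145 0.0681] 0.00035356991802466787
wcup [0.5706 0.2356] [0.5785 0.2378] [0.5711 0.2324 0.0579] 0.0041386215448417
bisc [ 0.5545 -0.2157] [ 0.554  -0.2179] [ 0.5552 -0.2163  0.1502] 0.0011477796401933205
jug [ 0.4388 -0.1124] [ 0.4376 -0.114 ] [ 0.439  -0.1125  0.0911] 0.00027541686434891537
yellow [ 0.4478 -0.4455] [ 0.4484 -0.4507] [ 0.4494 -0.448   0.0665] 0.004193838888642635
purple [ 0.5676 -0.3817] [ 0.5705 -0.387 ] [ 0.5698 -0.3844  0.068 ] 0.005723663155158997
```

Run:
```python
import cv2,numpy as np
from h import *
a=cv2.imread("pics/top0.png")[186:230,200:246]; b=cv2.imread("pics/scene0.png")[218:254,212:258]
f=lambda a:cv2.convertScaleAbs(cv2.resize(a,(552,int(a.shape[0]*12)),interpolation=2),alpha=2.2,beta=-220)
cv2.imwrite("pics/cupc.png",np.hstack([cv2.resize(f(a),(400,382)),cv2.resize(f(b),(400,382))]))
print(pl("top",140+280/3.4-.35,175+113/3.4-.35,.012), pl("scene",165+283/4-.4,185+204/4-.4,.012))
```

```text
[0.56403102 0.0212165  0.012     ] [0.5702861  0.02518459 0.012     ]
```

View pics/cupc.png

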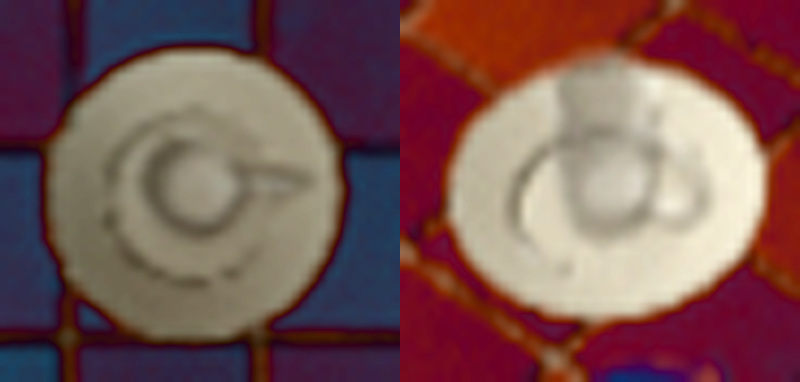

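```bash
python3 - <<'E'
from h import *
for u,v in [(150,142),(250,143),(320,143),(400,144)]: print(pl("top",u,v,.385))
for u,v in [(200,103),(511,205)]: print(pl("scene",u,v,.385))
from cell import status
from scipy.spatial.transform import Rotation as R
w,x,y,z=status.state()["tool_rot"]; print(R.from_quat([x,y,z,w]).as_matrix())
E
python3 -m crank '{"slide":[[1.5,-2,1],[3,-4,1],[3,-4,0.5],[3,-4,0],[3,-4,0]],"rotation":[[0,0,0],[0,0,0],[0,0,0],[0,0,0],[0,0,0]],"fingers":[1,1,1,1,1]}' 5
```

```text
[0.7042224  0.19926313 0.385     ]
[ 0.70150358 -0.08814775  0.385     ]
[ 0.70169111 -0.28899864  0.385     ]
[ 0.69892583 -0.51811026  0.385     ]
[0.72239263 0.30982408 0.385     ]
[ 0.78168292 -0.74168997  0.385     ]
[[-5.68316801e-04  2.87706043e-01  9.57718596e-01]
 [-1.26917298e-03  9.57717772e-01 -2.87706548e-01]
 [-9.99999033e-01 -1.37901903e-03 -1.79138364e-04]]
clock: 0.72
position: [0.2866, 0.3214, 0.4296]
tool_rot: [0.7, 0.103, 0.7, -0.103]
force: [0.5, 0.3, 1.0]
opening: 0.505
```

```bash
python3 -m crank '{"slide":[[3,-4,0],[3,-4,0],[3,-4,0],[3,-4,0],[2.7,-3.5,0]],"rotation":[[0,0,0],[0,0,0],[0,0,0],[0,0,0],[0,0,0]],"fingers":[1,1,1,1,1]}'
python3 - <<'E'
from cell import *
import cv2,numpy as np
cv2.imwrite("pics/s1.png",np.hstack([camera("top")[150:290,120:370],camera("scene")[100:240,120:370]])[:,:,::-1].repeat(1,0))
E
```

```text
clock: 1.35
position: [0.4338, 0.1262, 0.4295]
tool_rot: [0.699, 0.103, 0.7, -0.103]
force: [1.2, 0.2, -0.0]
opening: 0.012
```

View pics/s1.png

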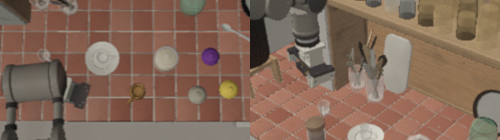

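```bash
Z='"rotation":[[0,0,0],[0,0,0],[0,0,0],[0,0,0],[0,0,0]],"fingers":[1,1,1,1,1]'
python3 -m crank '{"slide":[[0,0,-3],[0,0,-3],[0,0,-2.5],[0,0,-1.5],[0,0,-1]],"rotation":[[0,0,0],[0,0,0],[0,0,0],[0,0,0],[0,0,0]],"fingers":[1,1,1,1,1]}'
python3 - <<'E'
from cell import *
import cv2,numpy as np
cv2.imwrite("pics/s2.png",cv2.resize(np.hstack([camera("top")[190:270,140:260],camera("scene")[150:260,120:285].repeat(1,0)[:80*1+30][:80]]) if 0 else camera("scene")[150:260,120:285],None,fx=4,fy=4)[:,:,::-1])
E
```

```text
clock: 2.08
position: [0.4325, 0.1283, 0.3189]
tool_rot: [0.699, 0.103, 0.7, -0.103]
force: [-0.2, 0.3, -0.1]
opening: 0.007
```

View pics/s2.png

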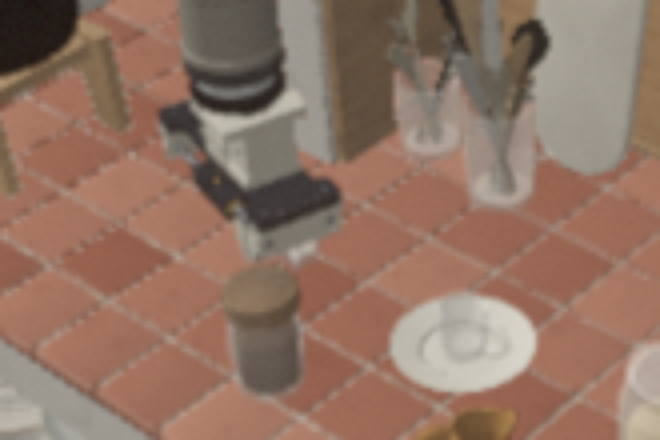

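Run:
```python
from h import *
p=camera_params("scene"); f=192/np.tan(np.radians(p["vertical_fov"]/2))
for X in [(.4325,.128,.141),(.4325,.128,.16),(.4325,.128,.207),(.4325,.128,.319)]:
    c=np.array(p["R"])@np.array(X)+p["t"]; u=c[0]/c[2]*f+p["cx"],c[1]/c[2]*f+p["cy"]; print(X,u,((u[0]-120)*4,(u[1]-150)*4))
```

```text
(0.4325, 0.128, 0.141) (np.float64(183.3941738589899), np.float64(214.81730390604753)) (np.float64(253.57669543595955), np.float64(259.2692156241901))
(0.4325, 0.128, 0.16) (np.float64(182.80844572510946), np.float64(210.31893224172217)) (np.float64(251.23378290043786), np.float64(241.27572896688866))
(0.4325, 0.128, 0.207) (np.float64(181.3239861049094), np.float64(198.91833406982968)) (np.float64(245.29594441963764), np.float64(195.67333627931873))
(0.4325, 0.128, 0.319) (np.float64(177.5683521531325), np.float64(170.07519614792727)) (np.float64(230.27340861253003), np.float64(80.30078459170909))
```

```bash
python3 -m crank '{"slide":[[0,0,0],[0,0,0],[0,0,0],[0,0,0],[0,0,0]],"rotation":[[0,0,0],[0,0,0],[0,0,0],[0,0,0],[0,0,0]],"fingers":[1,1,1,1,1]}'
python3 -m crank '{"slide":[[0,0,0],[0,0,0],[0,0,0],[0,0,0],[0,0,0]],"rotation":[[0,0,0],[0,0,0],[0,0,0],[0,0,0],[0,0,0]],"fingers":[1,1,1,1,1]}'
python3 -m crank '{"slide":[[0,0,0],[0,0,0],[0,0,0],[0,0,0],[0,0,0]],"rotation":[[0,0,0],[0,0,0],[0,0,0],[0,0,0],[0,0,0]],"fingers":[1,1,1,1,1]}'
python3 -m crank '{"slide":[[0,0,0],[0,0,0],[0,0,0],[0,0,0],[0,0,0]],"rotation":[[0,0,0],[0,0,0],[0,0,0],[0,0,0],[0,0,0]],"fingers":[1,1,1,1,1]}'
python3 -m crank '{"slide":[[0,0,1],[0,0,2.5],[0,0,3],[0,0,3],[0,0,1.5]],"rotation":[[0,0,0],[0,0,0],[0,0,0],[0,0,0],[0,0,0]],"fingers":[1,1,1,1,1]}'
```

```text
clock: 2.75
position: [0.433, 0.1278, 0.3199]
tool_rot: [0.7, 0.103, 0.7, -0.103]
force: [0.1, 0.3, -0.1]
opening: 0.008
clock: 3.38
position: [0.433, 0.1278, 0.3197]
tool_rot: [0.7, 0.103, 0.7, -0.103]
force: [-0.4, 0.1, -0.0]
opening: 0.003
clock: 4.0
position: [0.433, 0.1278, 0.3197]
tool_rot: [0.7, 0.103, 0.7, -0.103]
force: [-0.1, 0.1, 0.4]
opening: 0.004
clock: 4.62
position: [0.433, 0.1278, 0.3197]
tool_rot: [0.7, 0.103, 0.7, -0.103]
force: [0.7, 0.2, -0.6]
opening: 0.004
clock: 5.25
position: [0.433, 0.1278, 0.4322]
tool_rot: [0.701, 0.103, 0.698, -0.102]
force: [-0.3, -0.1, -0.7]
opening: 0.005
```

```bash
python3 -m crank '{"slide":[[0,-2,0.5],[0,-4,0.3],[0,-4,0],[0,-4,0],[0,-4,0]],"rotation":[[0,0,0],[0,0,0],[0,0,0],[0,0,0],[0,0,0]],"fingers":[1,1,1,1,1]}'
python3 -m crank '{"slide":[[-0.1,-4,0],[-0.1,-4,0],[-0.1,-4,0],[-0.1,-4,0],[-0.1,-4,0]],"rotation":[[0,0,0],[0,0,0],[0,0,0],[0,0,0],[0,0,0]],"fingers":[1,1,1,1,1]}'
python3 -m crank '{"slide":[[0,-4,0],[0,-3,0],[0,-1,0],[0,0,0],[0,0,0]],"rotation":[[0,0,0],[0,0,0],[0,0,0],[0,0,0],[0,0,0]],"fingers":[1,1,1,1,1]}'
python3 - <<'E'
from cell import *
import cv2,numpy as np
cv2.imwrite("pics/s3.png",cv2.resize(camera("scene")[180:340,160:360],None,fx=3.5,fy=3.5)[:,:,::-1])
E
```

```text
clock: 5.88
position: [0.4327, -0.0534, 0.4386]
tool_rot: [0.7, 0.103, 0.699, -0.103]
force: [1.5, -0.3, 0.0]
opening: 0.009
clock: 6.5
position: [0.4277, -0.2534, 0.4385]
tool_rot: [0.7, 0.103, 0.699, -0.103]
force: [-0.0, 1.0, 0.4]
opening: 0.007
clock: 7.12
position: [0.4281, -0.3311, 0.438]
tool_rot: [0.7, 0.103, 0.7, -0.102]
force: [-0.5, 0.0, -0.8]
opening: 0.003
```

View pics/s3.png

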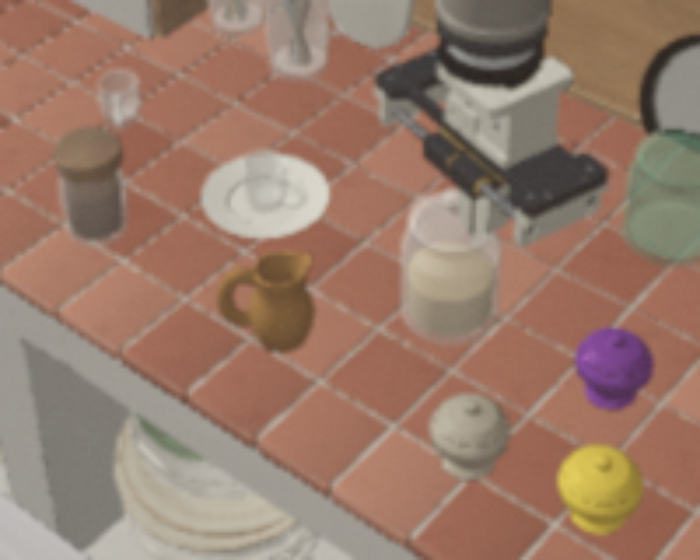

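```bash
python3 -m crank '{"slide":[[0,0,-3],[0,0,-4],[0,0,-4],[0,0,-3],[0,0,-1.4]],"rotation":[[0,0,0],[0,0,0],[0,0,0],[0,0,0],[0,0,0]],"fingers":[1,1,1,1,1]}'
python3 - <<'E'
from cell import *
import cv2,numpy as np
cv2.imwrite("pics/s4.png",cv2.resize(camera("scene")[180:340,160:360],None,fx=3.5,fy=3.5)[:,:,::-1])
E
```

```text
clock: 7.8
position: [0.428, -0.3312, 0.2825]
tool_rot: [0.699, 0.103, 0.7, -0.102]
force: [0.9, -0.1, 0.0]
opening: 0.009
```

View pics/s4.png

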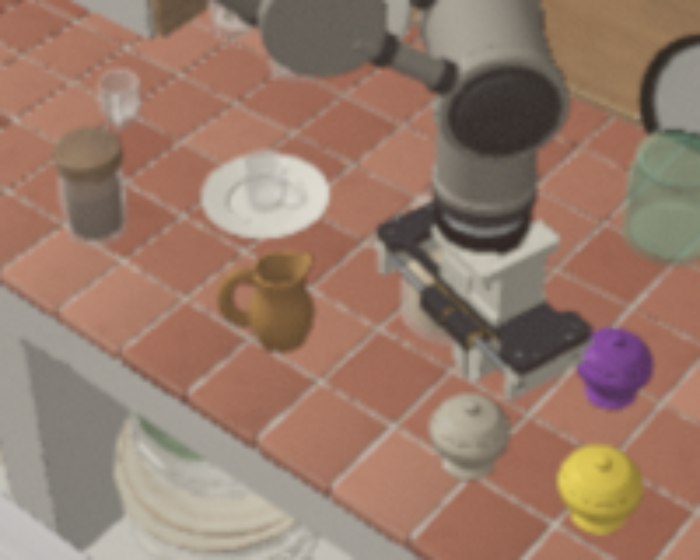

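```bash
python3 -m crank '{"slide":[[0,0,0],[0,0,0],[0,0,0],[0,0,0],[0,0,0]],"rotation":[[0,0,0],[0,0,0],[0,0,0],[0,0,0],[0,0,0]],"fingers":[1,1,1,1,1]}'
python3 -m crank '{"slide":[[0,0,0],[0,0,0],[0,0,0],[0,0,0],[0,0,0]],"rotation":[[0,0,0],[0,0,0],[0,0,0],[0,0,0],[0,0,0]],"fingers":[1,1,1,1,1]}'
python3 -m crank '{"slide":[[0,0,0],[0,0,0],[0,0,0],[0,0,0],[0,0,0]],"rotation":[[0,0,0],[0,0,0],[0,0,0],[0,0,0],[0,0,0]],"fingers":[1,1,1,1,1]}'
python3 -m crank '{"slide":[[0,0,0],[0,0,0],[0,0,0],[0,0,0],[0,0,0]],"rotation":[[0,0,0],[0,0,0],[0,0,0],[0,0,0],[0,0,0]],"fingers":[1,1,1,1,1]}'
python3 -m crank '{"slide":[[0,0,2],[0,0,4],[0,0,4],[0,0,4],[0,0,2]],"rotation":[[0,0,0],[0,0,0],[0,0,0],[0,0,0],[0,0,0]],"fingers":[1,1,1,1,1]}'
```

```text
clock: 8.48
position: [0.428, -0.3322, 0.2839]
tool_rot: [0.7, 0.103, 0.7, -0.103]
force: [-0.3, -0.1, -0.8]
opening: 0.007
clock: 9.1
position: [0.428, -0.3322, 0.2837]
tool_rot: [0.7, 0.103, 0.7, -0.103]
force: [-0.2, 0.9, -0.1]
opening: 0.002
clock: 9.72
position: [0.428, -0.3322, 0.2837]
tool_rot: [0.7, 0.103, 0.7, -0.103]
force: [0.4, -0.0, 0.5]
opening: 0.007
clock: 10.35
position: [0.428, -0.3322, 0.2837]
tool_rot: [0.7, 0.103, 0.7, -0.103]
force: [-0.8, -0.4, 0.6]
opening: 0.004
clock: 10.98
position: [0.428, -0.3321, 0.4463]
tool_rot: [0.701, 0.102, 0.699, -0.104]
force: [-0.1, -0.0, -1.0]
opening: 0.006
```

```bash
python3 -m crank '{"slide":[[0,2,0],[0,4,0],[0,4,0],[0,4,0],[0,4,0]],"rotation":[[0,0,0],[0,0,0],[0,0,0],[0,0,0],[0,0,0]],"fingers":[1,1,1,1,1]}'
python3 -m crank '{"slide":[[0,4,0],[1,4,0],[2.8,3.5,0],[3,2.5,0],[3,2,0]],"rotation":[[0,0,0],[0,0,0],[0,0,0],[0,0,0],[0,0,0]],"fingers":[1,1,1,1,1]}'
python3 -m crank '{"slide":[[2.5,1,0],[1.5,0,0],[0,0,0],[0,0,0],[0,0,0]],"rotation":[[0,0,0],[0,0,0],[0,0,0],[0,0,0],[0,0,0]],"fingers":[1,1,1,1,1]}'
python3 -m crank '{"slide":[[0,0,-3],[0,0,-4],[0,0,-4],[0,0,-3],[0,0,-1.5]],"rotation":[[0,0,0],[0,0,0],[0,0,0],[0,0,0],[0,0,0]],"fingers":[1,1,1,1,1]}'
python3 - <<'E'
from cell import *
import cv2,numpy as np
cv2.imwrite("pics/s5.png",cv2.resize(camera("scene")[140:300,160:360],None,fx=3.5,fy=3.5)[:,:,::-1])
E
```

```text
clock: 11.6
position: [0.4272, -0.1497, 0.4422]
tool_rot: [0.699, 0.103, 0.7, -0.102]
force: [-0.2, -0.2, 0.7]
opening: 0.01
clock: 12.22
position: [0.5259, 0.0102, 0.4423]
tool_rot: [0.699, 0.102, 0.701, -0.102]
force: [-0.1, -0.1, 0.5]
opening: 0.006
clock: 12.85
position: [0.5653, 0.0179, 0.4437]
tool_rot: [0.699, 0.103, 0.7, -0.103]
force: [-0.2, 0.8, -0.0]
opening: 0.005
clock: 13.48
position: [0.5654, 0.0177, 0.2875]
tool_rot: [0.699, 0.103, 0.7, -0.103]
force: [0.1, 1.3, 0.7]
opening: 0.007
```

View pics/s5.png

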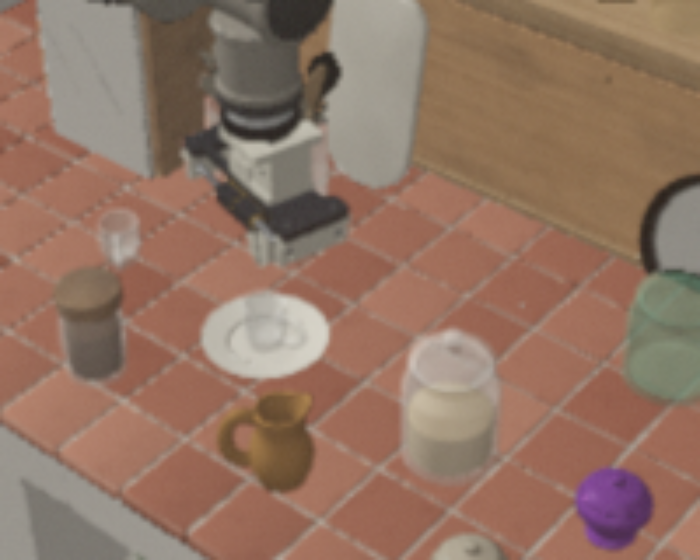

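```bash
python3 -m crank '{"slide":[[0,0,-1],[0,0,-0.9],[0,0,0],[0,0,0],[0,0,0]],"rotation":[[0,0,0],[0,0,0],[0,0,0],[0,0,0],[0,0,0]],"fingers":[1,1,1,1,1]}'
python3 -m crank '{"slide":[[0,0,0],[0,0,0],[0,0,0],[0,0,0],[0,0,0]],"rotation":[[0,0,0],[0,0,0],[0,0,0],[0,0,0],[0,0,0]],"fingers":[1,1,1,1,1]}'
python3 -m crank '{"slide":[[0,0,0],[0,0,0],[0,0,0],[0,0,0],[0,0,0]],"rotation":[[0,0,0],[0,0,0],[0,0,0],[0,0,0],[0,0,0]],"fingers":[1,1,1,1,1]}'
python3 -m crank '{"slide":[[0,0,0],[0,0,0],[0,0,0],[0,0,0],[0,0,0]],"rotation":[[0,0,0],[0,0,0],[0,0,0],[0,0,0],[0,0,0]],"fingers":[1,1,1,1,1]}'
python3 -m crank '{"slide":[[0,0,0],[0,0,0],[0,0,0],[0,0,0],[0,0,0]],"rotation":[[0,0,0],[0,0,0],[0,0,0],[0,0,0],[0,0,0]],"fingers":[1,1,1,1,1]}'
python3 -m crank '{"slide":[[0,0,2],[0,0,4],[0,0,4],[0,0,4],[0,0,2]],"rotation":[[0,0,0],[0,0,0],[0,0,0],[0,0,0],[0,0,0]],"fingers":[1,1,1,1,1]}'
python3 -m crank '{"slide":[[0,0,0],[0,0,0],[0,0,0],[0,0,0],[0,0,0]],"rotation":[[0,0,0],[0,0,0],[0,0,0],[0,0,0],[0,0,0]],"fingers":[1,1,1,1,1]}'
python3 - <<'E'
from cell import *
import cv2,numpy as np
cv2.imwrite("pics/s6.png",camera("scene")[:,:,::-1])
a=cv2.imread("pics/scene0.png");b=cv2.imread("pics/s6.png")
d=cv2.absdiff(a,b).max(2)[205:340,165:360]; print((d>60).sum())
E
```

```text
clock: 14.15
position: [0.5662, 0.0178, 0.2702]
tool_rot: [0.7, 0.103, 0.699, -0.103]
force: [-0.1, -0.5, 0.1]
opening: 0.003
clock: 14.78
position: [0.566, 0.0178, 0.2697]
tool_rot: [0.7, 0.103, 0.7, -0.103]
force: [-0.2, 0.9, 0.6]
opening: 0.004
clock: 15.4
position: [0.566, 0.0178, 0.2697]
tool_rot: [0.7, 0.103, 0.7, -0.103]
force: [-0.5, 0.6, 0.8]
opening: 0.006
clock: 16.02
position: [0.566, 0.0178, 0.2697]
tool_rot: [0.7, 0.103, 0.7, -0.103]
force: [0.1, -0.2, -0.4]
opening: 0.003
clock: 16.65
position: [0.566, 0.0178, 0.2698]
tool_rot: [0.7, 0.103, 0.7, -0.103]
force: [-0.1, -0.5, -0.7]
opening: 0.007
clock: 17.27
position: [0.566, 0.0179, 0.4323]
tool_rot: [0.701, 0.103, 0.698, -0.103]
force: [1.0, -0.2, 0.1]
opening: 0.007
clock: 17.9
position: [0.566, 0.0178, 0.4293]
tool_rot: [0.699, 0.103, 0.7, -0.103]
force: [-0.0, 0.1, 1.1]
opening: 0.01
0
```

View pics/s6.png

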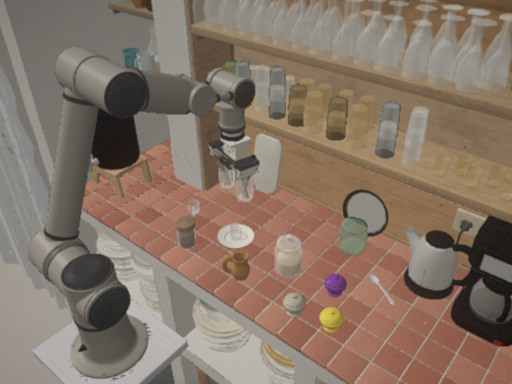

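```bash
python3 -c "
from cell import workorder
print(workorder.hand_in())"
```

```text
the job is handed in; nothing more can be done
None
```

I pointed at the coffee jar, then the sugar bowl, then the cup on the saucer, and handed the job in at about 18 s of the 61 s allowed. The hand-in gives no verdict.

- **Identification:** I took the grey-white bowl as the sugar bowl and left the purple and yellow look-alikes alone. The cup on the saucer was clear in the enlarged crop.
- **Hovers:** The closed fingertips were about 3.5 cm above each top, over the middles I had measured. Each hover lasted about 2.5 s.
- **Passing height:** Between stops the tips stayed at least 25 cm above the worktop, about 10 cm above the tallest jar.
- **End position:** The hand finished with the tips 25 cm above the worktop.

**Last checks:** Apart from sensor noise the wrist force stayed near zero, within about 1.5 N. Comparing the area round the group before and after showed no changed pixels, so I saw no sign that anything was touched or moved.

**What disagreed:** The two cameras differed by 3 to 6 mm on the coffee jar and the sugar bowl. On the cup they differed by about 13 mm, so I aimed between the two. All of that is inside the 35 mm tolerance. I did not measure the arm's clearance to the shelf; from the calculated edge at x = 0.70 m I estimate about 7 cm.

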